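# Set the guide-bush cap of the bench lever press

### The job

A new guide bush has been fitted in the bench lever press and its knurled brass cap is only started on the thread. Settle the bush by pulling the ball lever all the way down to its stop and easing it slowly back up to rest (never letting it fly back), then screw the cap clockwise until it bottoms out and back it off a quarter turn so that the ram runs free. Finish while still gripping the cap, holding it still at that quarter turn so that its lock screw can be set, and leave the other things on the bench where they are.

Things in the scene. Friction and masses are not known exactly. Their poses are not given: they have to be found in the camera images.
- press: Hand lever press bolted to the bench: red C-frame on a 270 x 160 mm base, light grey head 90 x 85 mm with its flat top 225 mm above the bench, the column no higher. Origin on the bench surface under the vertical ram axis; own -x is its front (towards the worker), +z up. The 16 mm steel ram rod stands up through the cap to 294 mm above the bench (25 mm lower with the lever down).
- lever (a joint): Hand lever on the press's own -y side, turning about a level shaft along the press's y. 0 rad = up at rest (arm 40 degrees above level, pointing to the press's front); grows as it is pulled down; 1.05 rad = down on its stop (20 degrees below level). A spring returns it: about 4 N at the ball at the top, 9 N at the bottom; let go, it flies back.
- lever_ball (a point): Centre of the black ball knob, 34 mm diameter, at the end of the lever arm (12 mm steel rod), 150 mm from the lever's shaft. The ball can turn between two fingers that pinch it along the press's y axis.
- lever_hub (a point): Point on the lever shaft's axis in the plane of the ball's arc: 85 mm to the press's -y side of the ram axis, 185 mm above the bench.
- cap_turn (a joint): Turn of the knurled cap on its right-hand thread, about the vertical ram axis. 0 rad = bottomed out hard on its seat; grows as it is unscrewed (counter-clockwise from above). It starts 1.2 to 2.8 rad from bottom, lifts 4 mm per turn and takes about 0.05 N m to turn.
- cap: Knurled brass cap, 41 mm diameter, 22 mm tall, on top of the head around the ram rod. Origin on its axis at its underside, 237 mm above the bench when bottomed. It sits on a 38 mm collar 12 mm proud of the head, so fingertips may reach 10 mm below it. The ram rod ends 57 mm above the origin. Its white line is on its own -x side and meets the white line on the front of the head when bottomed.
- old_bush: Bystander: the worn brass guide bush, 28 mm diameter, 30 mm tall, standing beside the press. Origin under its centre.
- grease_tin: Bystander: blue grease tin with a pale lid, 56 mm diameter, 35 mm tall, beside the press. Origin under its centre.
- hex_driver: Bystander: driver with a red handle, 150 mm long, lying in front of the press. Origin under its middle.
- tray: Bystander: grey tray with blank name plates, 100 x 130 x 22 mm, to the press's lever side. Origin under its centre.
- goggles: Bystander: green safety goggles, about 90 x 180 mm, 62 mm tall, at the robot's right. Origin under the middle.
- pen: Bystander: white and blue pen, 137 mm long, at the left. Origin under its middle.

How it is judged:
On the way, in this order (a step that is already met when the one before it is completed fails the run):
1. the lever is pulled down to its stop (value of joint lever above 0.97 rad), for 0.1 s.
2. the lever is back up at rest (value of joint lever below 0.06 rad), for 0.2 s.
3. the cap is screwed down until it bottoms out (value of joint cap_turn below 0.07 rad), for 0.1 s.
At the end, for the whole second after the job is handed in: the cap stands a quarter turn (within 20 degrees) back from bottomed, still, gripped by the fingers with more than 2 N, and the lever is up at rest (value of joint cap_turn between 1.22 and 1.92 rad and velocity of joint cap_turn between -0.1 and 0.1 rad/s and contact force between the fingers and cap above 2 N and value of joint lever below 0.06 rad); the arm keeps its last pose, push and grip.
It fails at once if the lever flies back (faster than 2.5 rad/s, about 0.4 m/s at the ball) (velocity of joint lever below -2.5 rad/s).
It fails at once if a bystander is moved more than 40 mm or knocked over (distance of any of old_bush, grease_tin, hex_driver, tray, goggles, pen from where it was at the start of the episode above 0.04 m or angle between any of old_bush, grease_tin's own z axis and vertical above 0.5 rad).
It also fails if it takes over 58 s, if anything falls off the work surface, if the arm or the gripper's body presses on something with over 40 N, if the wrist force passes 120 N, or if a joint passes its speed limit or range.

### The arm

A 6-joint arm with a two-finger parallel gripper is mounted at the origin on the work surface. World frame = base frame: x ahead of the robot, y to its left, z up, the work surface at z = 0. Lengths are in m, angles in rad, forces in N, time in s.
With the tool pointing down it reaches from about 0.375 to 0.9 m from the base axis. Payload 3.1 kg.
Tool frame: the origin (TCP) lies between the finger pads; the fingertips stand robot.finger_overhang ahead of it and the grasp point (between the pads) lies 3 mm ahead of it (robot.finger_overhang is the distance from the TCP to the fingertips, in m); z points along the fingers, y is the line along which they close (so a half turn about z gives the same grasp; the last joint's range is limited). The gripper opens to 87 mm and grips with 3 to 60 N. Pads are 19 mm wide; open, the fingers measure 117 mm over their backs; the gripper's body (75 mm by 190 mm) begins 51 mm behind the grasp point.
Start: joints at [-1.518, 0.527, 1.433, -0, 1.181, -0.178], TCP at [0.144, -0.608, 0.245] pointing down, gripper open.
Joint ranges: [-3.08, 3.08], [-0.75, 2.2], [0.22, 2.44], [-1.43, 4.57], [0, 2.65], [-2.85, 2.85]. Speed limits (rad/s): [2.79, 2.79, 3.14, 3.14, 3.14, 3.14].

### API

Orientations are given as a unit quaternion [x, y, z, w].
In Python, from rig import get_obs, vision, hand_in, nets, robot gives the robot as it stands.
- The arm moves only by the tool apply_moves, never from a script. Its argument "series" is a list of rows, each an object with "offset": the shift along the world's x, y, z in cm, a list of three; "rot": the turn, a rotation vector about the world's x, y, z in degrees, a list of three. A call has 1 to 20 rows; each row is the pose to reach, as a shift and turn from the pose commanded when the call began; what a row does not reach only later rows make up. A row lasts 1/10 s, in which the tool goes at most 50 mm and 8.59 degrees, less where a joint would pass 70% of its speed; a pose out of reach is approached as far as the arm can. A call with a gripper value outside its range is refused whole. "hand" is the opening, from 0 (shut) to 1 (fully open), set as the call begins (left out, the last holds). The fingers move at their own pace and stop on an object; "newtons" is the grip in N (left out, the last holds). Time passes only in rows, so rows that repeat a pose let the fingers close. It gives the time, the measured TCP pose, the force, the opening and the grip force at its end, in the units of the state.
- get_obs(): the state, without advancing time (a new reading comes with each control period).
- vision.camera(name): name is "side" or "top" or "wrist"; returns the picture (400x640x3 uint8, red, green, blue); there is no depth.
- vision.calibration(name): a dict with "K" (3x3 intrinsics, pixels), "R" (3x3) and "t" (3): a world point X has camera coordinates R X + t. Camera axes: x right, y down, z forward; pixel columns grow to the right and rows downward; lengths in m; the calibration is good to about 2 mm. A picture is of the moment at which its call begins: read the wrist's pose just before it. calibration takes no time and is no camera call; for the wrist camera it gives the pose at the moment of the call.
- hand_in(): hands the job in; it is judged then, once.
Trained networks look in the newest picture that a camera, given by its name, has taken for a name from the list of things; names that differ only in an ending like _2 or _b are one class to them, and where a whole thing is asked for, a point or a joint stands for the part that bears it (a point fixed in the world has none). Each returns a list of dicts, best first, with "conf" (0 to 1); they miss things now and then, are a little off and sometimes report something else, mostly with a low value. They report only what shows in the picture. A call takes as long as a camera call.
- nets.search_frame(camera, query): "centre" ([x, y, z] in m, in world coordinates, good to about 4 mm: the middle of the surface that is visible of it).
- nets.spot_point(camera, query): "centre" ([x, y, z] in m, in world coordinates, good to about 4 mm: a listed point, or the origin of a listed thing).
The state is a dict: "time": time; "q": joint angles; "joint_velocities": joint speeds; "joint_torque": joint torques, N m; "position": TCP position; "tool_rot": TCP orientation; "ft_force": force on the tool from outside, world axes, zero at the start; "moment": the same for the moment, N m; "grip_width": finger opening in m; "grip_force": force on a finger pad.
Only numpy, scipy, OpenCV 4.12 (cv2) and the standard library are available. Lean on these libraries where they do the work, as an engineer would, in place of code of your own. Each camera call takes 0.05 s, during which the arm holds its last target. There are 200 camera calls.

## Working session

There is one attempt and no reset: what is moved stays moved. The work goes in short steps, Python scripts to look and compute and a tool call to move; the robot and the scene stay as the last step left them, time stands still between calls to the robot, and variables do not carry over. Pictures are saved under pics/ and viewed, at most 10 in all, crops included, and the job is handed in when it is done.

Besides the shell and the picture viewer there is one more tool, called after "Call:" by a JSON object that holds its "name" and its "arguments", one argument or row to a line. apply_moves: Moves the arm, as the interface text tells. Its arguments: {"type":"object","properties":{"series":{"type":"array"},"hand":{"type":"number"},"newtons":{"type":"number"}},"required":["series"]}

```bash
mkdir -p pics; python3 - <<'E'
from rig import get_obs, vision, nets, robot
import cv2
o=get_obs();print(o); print({k:getattr(robot,k) for k in dir(robot) if not k.startswith('_')})
for c in ("top","side"):
    im=vision.camera(c);cv2.imwrite(f"pics/{c}0.png",im[:,:,::-1])
    for q in ("press","cap","lever_ball","lever_hub"):
        print(c,q,[(r["conf"],r["centre"]) for r in nets.spot_point(c,q)[:2]])
for q in ("old_bush","grease_tin","hex_driver","tray","goggles","pen"):
    print(q,[(r["conf"],r["centre"]) for r in nets.spot_point("top",q)[:1]])
E
```

```text
{'time': 0.0, 'q': array([-1.51751940e+00,  5.28481653e-01,  1.43387703e+00, -2.38608962e-06,
        1.18138152e+00, -1.78487105e-01]), 'joint_velocities': array([-0.00025687, -0.00034982,  0.00058066,  0.0001118 , -0.00050149,
        0.00107247]), 'joint_torque': array([-6.10502630e-04, -4.40042102e+01, -1.76591331e+01,  6.32921909e-02,
        5.82708092e-02, -1.50316760e-04]), 'position': array([ 0.14355887, -0.60760102,  0.2435701 ]), 'tool_rot': array([ 9.93292565e-01,  1.15623217e-01,  6.60784444e-05, -1.07173473e-03]), 'ft_force': array([-0.35911152, -0.32567228, -0.16715621]), 'moment': array([-0.02153344,  0.04145142, -0.0180744 ]), 'grip_force': 0.0, 'grip_width': 0.08705874475176792}
{'Unreachable': <class 'rig.Unreachable'>, 'finger_overhang': 0.022}
top press [(0.75, [0.6204, -0.0622, -0.0017]), (0.59, [0.6934, 0.0949, -0.0044])]
top cap [(0.61, [0.6203, -0.0584, 0.2386])]
top lever_ball [(0.88, [0.5205, -0.1565, 0.2822])]
top lever_hub [(0.98, [0.6381, -0.1437, 0.1861])]
side press [(0.82, [0.6265, -0.0589, -0.0021]), (0.5, [0.6256, -0.2563, -0.0018])]
side cap [(0.55, [0.6243, -0.0569, 0.2377])]
side lever_ball [(0.46, [0.519, -0.1576, 0.2811])]
side lever_hub [(0.63, [0.6371, -0.1408, 0.1844])]
old_bush [(0.54, [0.5899, 0.1048, 0.0001])]
grease_tin [(0.64, [0.6978, 0.0938, -0.0038])]
hex_driver [(0.61, [0.4303, -0.0017, -0.001])]
tray [(0.58, [0.6283, -0.2587, 0.0044])]
goggles [(0.56, [0.3608, -0.4327, 0.0012])]
pen [(0.71, [0.335, 0.4073, 0.003])]
```

View pics/top0.png

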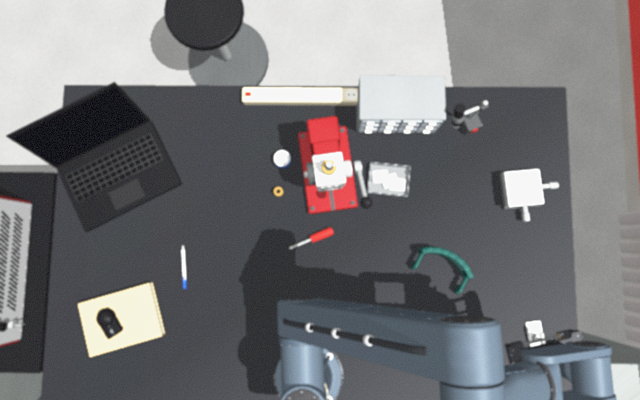

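View pics/side0.png

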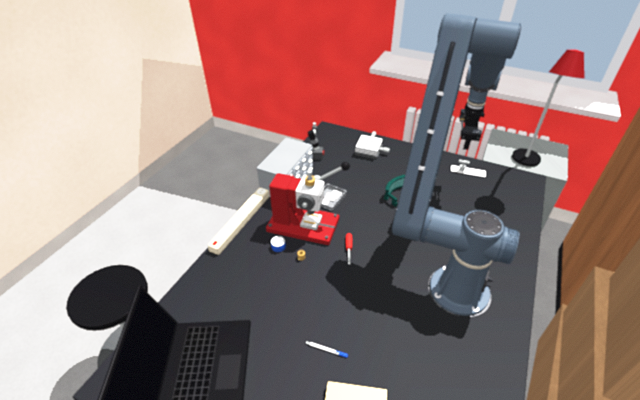

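The top view shows the red press with its cap near (328,168) and the ball near (365,203). The tray is at (388,180), the tin at (282,158), the bush at (278,191) and the driver at (312,239). The side view agrees, with the ball at (346,166) and the cap at (310,181). The net points fit the stated dimensions for a press yaw of about 8.5°. I'll move above the ball next.

Call:
{"name": "apply_moves", "arguments": {
  "series": [
    {"offset":[3,3.5,4],"rot":[0,0,-1]},
    {"offset":[6,7,7],"rot":[0,0,-2]},
    {"offset":[9,10.5,10],"rot":[0,0,-3]},
    {"offset":[12,14,13],"rot":[0,0,-4]},
    {"offset":[15,18,13],"rot":[0,0,-4.8]},
    {"offset":[18,21.5,13],"rot":[0,0,-4.8]},
    {"offset":[21,25,13],"rot":[0,0,-4.8]},
    {"offset":[24,28.5,13],"rot":[0,0,-4.8]},
    {"offset":[27,32,13],"rot":[0,0,-4.8]},
    {"offset":[30,35.5,13],"rot":[0,0,-4.8]},
    {"offset":[33,39,13],"rot":[0,0,-4.8]},
    {"offset":[35.5,42.5,13],"rot":[0,0,-4.8]},
    {"offset":[37,44.5,13],"rot":[0,0,-4.8]},
    {"offset":[37.7,44.9,13],"rot":[0,0,-4.8]},
    {"offset":[37.7,44.9,13],"rot":[0,0,-4.8]},
    {"offset":[37.7,44.9,13],"rot":[0,0,-4.8]}
  ],
  "hand": 0.85,
  "newtons": 40
}}

```text
time: 2.4
position: [0.5201, -0.1601, 0.3744]
tool_rot: [0.997, 0.074, -0.0, 0.0]
ft_force: [1.0, 0.5, 0.9]
grip_width: 0.074
grip_force: 0.0
```

```bash
python3 - <<'E'
from rig import get_obs, vision, nets
import cv2
o=get_obs();print(o['time'],o['position'],o['tool_rot'],o['ft_force'])
im=vision.camera("wrist");c=vision.calibration("wrist");cv2.imwrite("pics/w1.png",im[:,:,::-1])
print(c)
for cam in("wrist","top","side"):
  if cam!="wrist": vision.camera(cam)
  for q in ("press","cap","lever_ball","lever_hub"):
    print(cam,q,[(r["conf"],r["centre"]) for r in nets.spot_point(cam,q)[:2]])
E
```

```text
2.4 [ 0.52012784 -0.16010341  0.37443896] [ 9.97287802e-01  7.35991504e-02 -3.85582314e-04  2.37498050e-04] [0.9534502  0.51394418 0.87595067]
{'K': array([[332.59530822,   0.        , 320.14969983],
       [  0.        , 332.59530822, 196.73734143],
       [  0.        ,   0.        ,   1.        ]]), 'R': array([[ 1.44151123e-01, -9.89555684e-01,  3.56306231e-05],
       [-9.45037641e-01, -1.37655387e-01,  2.96571833e-01],
       [-2.93469438e-01, -4.27848350e-02, -9.55010548e-01]]), 't': array([-0.23371781,  0.39597094,  0.66370376])}
wrist press []
wrist cap [(0.71, [0.6187, -0.0597, 0.2351])]
wrist lever_ball [(0.94, [0.5208, -0.1622, 0.2828])]
wrist lever_hub [(0.73, [0.6356, -0.1428, 0.1862])]
top press []
top cap [(0.62, [0.6235, -0.0596, 0.2393])]
top lever_ball [(0.28, [0.4285, -0.0007, 0.0001])]
top lever_hub [(0.82, [0.6384, -0.1446, 0.1875]), (0.72, [0.4267, 0.0013, -0.0019])]
side press [(0.58, [0.6224, -0.0574, 0.0004]), (0.41, [0.3636, -0.4339, 0.002])]
side cap []
side lever_ball [(0.46, [0.521, -0.1599, 0.2813])]
side lever_hub [(0.55, [0.6382, -0.142, 0.1894])]
```

View pics/w1.png

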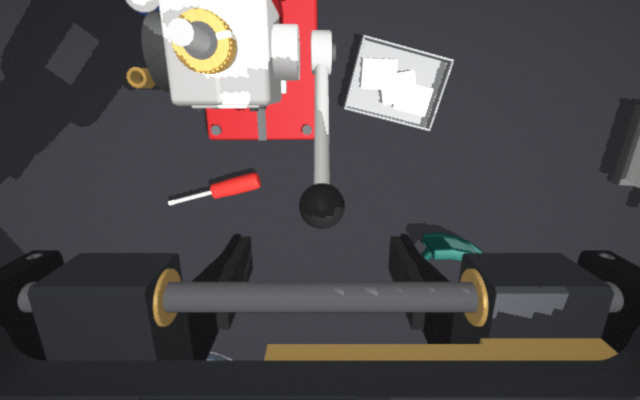

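```bash
python3 - <<'E'
import cv2,numpy as np
from rig import vision
c=vision.calibration("wrist");K,R,t=c['K'],c['R'],c['t'];C=-R.T@t
def ray(u,v,z):
    d=R.T@np.linalg.solve(K,[u,v,1]);return C+d*(z-C[2])/d[2]
print(C,"ball",ray(321.5,206,.2815),"cap",ray(204,41,.26), "base front",ray(210,138,.02),ray(316,138,.02),"headfront",ray(173,103,.225),ray(268,107,.225))
im=cv2.imread("pics/w1.png")
cv2.imwrite("pics/w1c.png",cv2.resize(im[0:110,150:300],None,fx=5,fy=5,interpolation=cv2.INTER_CUBIC))
E
```

```text
[ 0.60322354 -0.14714325  0.5165455 ] ball [ 0.52416079 -0.15974353  0.2815    ] cap [ 0.62639903 -0.06085945  0.26      ] base front [0.51737052 0.00534874 0.02      ] [ 0.54026722 -0.1500662   0.02      ] headfront [ 0.57769248 -0.02527805  0.225     ] [ 0.58612947 -0.10493882  0.225     ]
```

View pics/w1c.png

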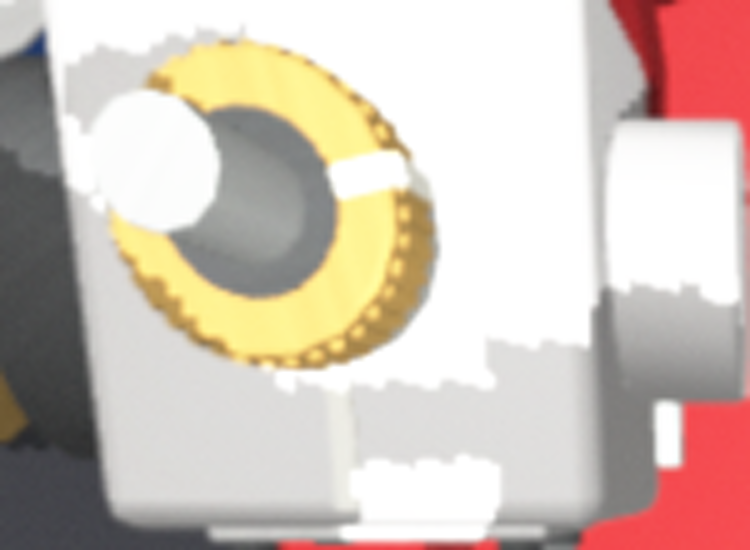

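The wrist view shows the ball at (321,206) and the cap ring at about (201,40). The cap's white line points slightly past image right, so the cap is about 100° (1.75 rad) from bottomed. Base edge gives yaw 8.4°, and the tool is aligned to it. I'll descend on the ball and grip it.

Call:
{"name": "apply_moves", "arguments": {
  "series": [
    {"offset":[0.3,0,-3],"rot":[0,0,0]},
    {"offset":[0.3,0,-6],"rot":[0,0,0]},
    {"offset":[0.3,0,-8],"rot":[0,0,0]},
    {"offset":[0.3,0,-9],"rot":[0,0,0]},
    {"offset":[0.3,0,-9],"rot":[0,0,0]}
  ]
}}

```text
time: 3.65
position: [0.523, -0.1589, 0.2833]
tool_rot: [0.997, 0.074, -0.001, -0.001]
ft_force: [-0.6, 0.5, -0.1]
grip_width: 0.0739
grip_force: 0.0
```

Call:
{"name": "apply_moves", "arguments": {
  "series": [
    {"offset":[0,0,0],"rot":[0,0,0]},
    {"offset":[0,0,0],"rot":[0,0,0]},
    {"offset":[0,0,0],"rot":[0,0,0]},
    {"offset":[0,0,0],"rot":[0,0,0]},
    {"offset":[0,0,0],"rot":[0,0,0]},
    {"offset":[0,0,0],"rot":[0,0,0]}
  ],
  "hand": 0.1,
  "newtons": 40
}}

```text
time: 4.25
position: [0.5238, -0.1601, 0.2849]
tool_rot: [0.997, 0.074, 0.0, 0.001]
ft_force: [0.3, -8.8, -2.5]
grip_width: 0.0338
grip_force: 4.4
```

```bash
python3 - <<'E'
import numpy as np
from rig import get_obs
o=get_obs();print(o['time'],o['position'],o['grip_width'],o['grip_force'],o['ft_force'])
y=np.deg2rad(8.4)
for a in np.linspace(40,-22,17):
    s=.15*(np.cos(np.deg2rad(40))-np.cos(np.deg2rad(a)))*100
    print(round(a,1),np.round([s*np.cos(y),s*np.sin(y),15*(np.sin(np.deg2rad(a))-np.sin(np.deg2rad(40)))],2))
E
```

```text
4.25 [ 0.52383935 -0.16007215  0.28486924] 0.03384568814660455 4.377562960144132 [ 0.28002784 -8.84660837 -2.51411578]
40.0 [0. 0. 0.]
36.1 [-0.62 -0.09 -0.8 ]
32.2 [-1.18 -0.17 -1.64]
28.4 [-1.69 -0.25 -2.51]
24.5 [-2.14 -0.32 -3.42]
20.6 [-2.52 -0.37 -4.36]
16.8 [-2.84 -0.42 -5.32]
12.9 [-3.1  -0.46 -6.3 ]
9.0 [-3.29 -0.49 -7.3 ]
5.1 [-3.41 -0.5  -8.3 ]
1.2 [-3.47 -0.51 -9.31]
-2.6 [ -3.46  -0.51 -10.33]
-6.5 [ -3.38  -0.5  -11.34]
-10.4 [ -3.23  -0.48 -12.34]
-14.2 [ -3.02  -0.45 -13.33]
-18.1 [ -2.74  -0.4  -14.31]
-22.0 [ -2.39  -0.35 -15.26]
```

Call:
{"name": "apply_moves", "arguments": {
  "series": [
    {"offset":[0,0,0],"rot":[0,0,0]},
    {"offset":[0,0,0],"rot":[0,0,0]},
    {"offset":[-0.62,-0.09,-0.8],"rot":[0,0,0]},
    {"offset":[-1.18,-0.17,-1.64],"rot":[0,0,0]},
    {"offset":[-1.69,-0.25,-2.51],"rot":[0,0,0]},
    {"offset":[-2.14,-0.32,-3.42],"rot":[0,0,0]}
  ]
}}

```text
time: 4.85
position: [0.5036, -0.1636, 0.2523]
tool_rot: [0.997, 0.074, 0.002, 0.002]
ft_force: [-0.3, -2.9, 9.6]
grip_width: 0.032
grip_force: 40.1
```

Call:
{"name": "apply_moves", "arguments": {
  "series": [
    {"offset":[-0.38,-0.05,-0.94],"rot":[0,0,0]},
    {"offset":[-0.7,-0.1,-1.9],"rot":[0,0,0]},
    {"offset":[-0.96,-0.14,-2.88],"rot":[0,0,0]},
    {"offset":[-1.15,-0.17,-3.88],"rot":[0,0,0]},
    {"offset":[-1.27,-0.18,-4.88],"rot":[0,0,0]},
    {"offset":[-1.33,-0.19,-5.89],"rot":[0,0,0]}
  ]
}}

```text
time: 5.45
position: [0.4899, -0.1656, 0.193]
tool_rot: [0.997, 0.074, 0.002, 0.002]
ft_force: [-1.8, -3.5, 8.7]
grip_width: 0.031
grip_force: 39.9
```

```bash
python3 - <<'E'
from rig import get_obs, vision, nets
o=get_obs();print(o['position'],o['grip_width'],o['grip_force'],o['ft_force'])
im=vision.camera("wrist");print(nets.spot_point("wrist","lever_ball")[:2])
E
```

```text
[ 0.48992897 -0.16563244  0.19296577] 0.03103216495435086 39.8842341452837 [-1.80307079 -3.48824109  8.71182647]
[{'centre': [0.4868, -0.1639, 0.1951], 'conf': 0.72}]
```

```bash
python3 - <<'E'
from rig import vision
import cv2
im=vision.camera("wrist")[:,:,::-1];cv2.imwrite("pics/w2.png",cv2.resize(im[120:330,180:460],None,fx=2.5,fy=2.5))
E
```

```text
(no output)
```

View pics/w2.png

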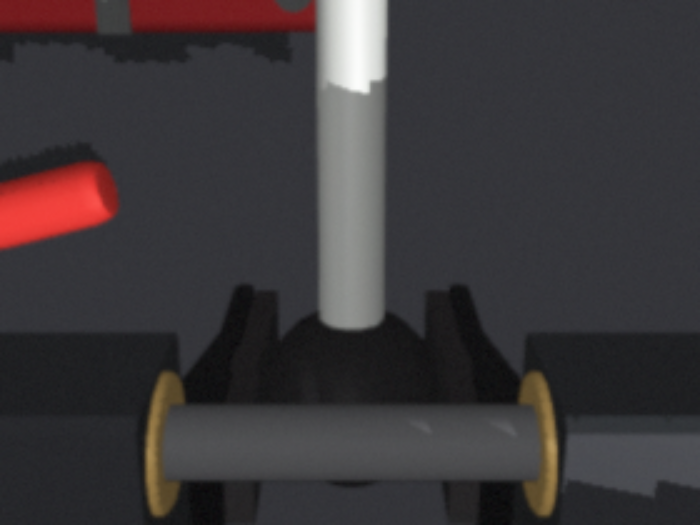

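The ball, centred near crop (352,390), sits well between the pads. I'll carry on down to the stop.

Call:
{"name": "apply_moves", "arguments": {
  "series": [
    {"offset":[0.01,0,-1.02],"rot":[0,0,0]},
    {"offset":[0.09,0.01,-2.03],"rot":[0,0,0]},
    {"offset":[0.24,0.03,-3.03],"rot":[0,0,0]},
    {"offset":[0.45,0.06,-4.02],"rot":[0,0,0]},
    {"offset":[0.73,0.11,-5.0],"rot":[0,0,0]},
    {"offset":[1.08,0.16,-5.95],"rot":[0,0,0]},
    {"offset":[1.08,0.16,-5.95],"rot":[0,0,0]},
    {"offset":[1.08,0.16,-5.95],"rot":[0,0,0]}
  ]
}}

```text
time: 6.4
position: [0.4996, -0.1641, 0.1329]
tool_rot: [0.997, 0.074, -0.0, 0.001]
ft_force: [-4.0, -5.3, 8.2]
grip_width: 0.0318
grip_force: 39.1
```

```bash
python3 - <<'E'
from rig import get_obs, vision, nets
o=get_obs();print(o['position'],o['grip_width'],o['grip_force'],o['ft_force'])
for c in ("wrist","side"):
  im=vision.camera(c);print(nets.spot_point(c,"lever_ball")[:2])
E
```

```text
[ 0.49962511 -0.16414971  0.13291031] 0.031795725146760254 39.059793055057526 [-4.00883519 -5.29592138  8.18162054]
[{'centre': [0.4952, -0.1645, 0.1377], 'conf': 0.85}]
[{'centre': [0.6356, -0.1424, 0.1838], 'conf': 0.2}]
```

Call:
{"name": "apply_moves", "arguments": {
  "series": [
    {"offset":[0.1,0,-0.4],"rot":[0,0,0]},
    {"offset":[0.2,0.02,-0.8],"rot":[0,0,0]},
    {"offset":[0.2,0.02,-0.8],"rot":[0,0,0]},
    {"offset":[0.2,0.02,-0.8],"rot":[0,0,0]}
  ]
}}

```text
time: 7.0
position: [0.5021, -0.1638, 0.1276]
tool_rot: [0.997, 0.074, 0.001, 0.002]
ft_force: [-6.5, -2.8, 25.0]
grip_width: 0.0309
grip_force: 38.7
```

```bash
python3 - <<'E'
from rig import get_obs, vision, nets
o=get_obs();print(o['position'],o['grip_width'],o['grip_force'],o['ft_force'])
for c in ("wrist",):
  im=vision.camera(c);print(nets.spot_point(c,"lever_ball")[:2])
E
```

```text
[ 0.50214642 -0.16384884  0.12764859] 0.030888097187355894 38.66487099090591 [-6.49920949 -2.82722335 25.04631343]
[{'centre': [0.495, -0.1647, 0.1347], 'conf': 0.68}]
```

Force rose to 25 N with the ball at z≈0.134, so the lever is on its stop. I'll ease it back up now.

Call:
{"name": "apply_moves", "arguments": {
  "series": [
    {"offset":[-0.2,-0.02,0.8],"rot":[0,0,0]},
    {"offset":[-0.55,-0.07,1.75],"rot":[0,0,0]},
    {"offset":[-0.83,-0.12,2.73],"rot":[0,0,0]},
    {"offset":[-1.04,-0.15,3.72],"rot":[0,0,0]},
    {"offset":[-1.19,-0.17,4.72],"rot":[0,0,0]},
    {"offset":[-1.27,-0.18,5.73],"rot":[0,0,0]},
    {"offset":[-1.28,-0.18,6.75],"rot":[0,0,0]},
    {"offset":[-1.22,-0.17,7.76],"rot":[0,0,0]},
    {"offset":[-1.1,-0.16,8.76],"rot":[0,0,0]},
    {"offset":[-0.91,-0.13,9.76],"rot":[0,0,0]},
    {"offset":[-0.65,-0.09,10.74],"rot":[0,0,0]}
  ]
}}

```text
time: 8.2
position: [0.5021, -0.1639, 0.2338]
tool_rot: [0.997, 0.073, 0.009, 0.002]
ft_force: [15.2, 2.7, -2.2]
grip_width: 0.0309
grip_force: 40.5
```

Call:
{"name": "apply_moves", "arguments": {
  "series": [
    {"offset":[0.32,0.05,0.96],"rot":[0,0,0]},
    {"offset":[0.7,0.1,1.9],"rot":[0,0,0]},
    {"offset":[1.15,0.17,2.81],"rot":[0,0,0]},
    {"offset":[1.66,0.25,3.68],"rot":[0,0,0]},
    {"offset":[1.95,0.29,4.1],"rot":[0,0,0]},
    {"offset":[2.22,0.33,4.52],"rot":[0,0,0]},
    {"offset":[2.55,0.37,4.95],"rot":[0,0,0]},
    {"offset":[2.84,0.42,5.32],"rot":[0,0,0]},
    {"offset":[2.84,0.42,5.32],"rot":[0,0,0]},
    {"offset":[2.84,0.42,5.32],"rot":[0,0,0]}
  ]
}}

```text
time: 9.2
position: [0.5239, -0.1604, 0.2752]
tool_rot: [0.997, 0.074, -0.002, -0.001]
ft_force: [14.2, -11.4, -46.3]
grip_width: 0.0303
grip_force: 42.0
```

```bash
python3 - <<'E'
from rig import get_obs, vision, nets
o=get_obs();print(o['position'],o['grip_width'],o['grip_force'],o['ft_force'],o['q'])
for c in ("wrist",):
  im=vision.camera(c);print(nets.spot_point(c,"lever_ball")[:2])
E
```

```text
[ 0.52390558 -0.16036788  0.27522768] 0.030307314835901926 41.9679142567292 [ 14.20439575 -11.39971406 -46.28650386] [-5.00737805e-01  3.89105144e-01  1.58781141e+00 -6.37895886e-04
  1.16910396e+00  9.22849512e-01]
[{'centre': [0.5232, -0.1605, 0.284], 'conf': 0.59}]
```

The lever is at its top stop, with the tool pulled against it because the ball slipped about 8 mm in the grip. I'll relax, then release.

Call:
{"name": "apply_moves", "arguments": {
  "series": [
    {"offset":[0,0,-0.3],"rot":[0,0,0]},
    {"offset":[-0.1,0,-0.6],"rot":[0,0,0]},
    {"offset":[-0.2,0,-0.8],"rot":[0,0,0]},
    {"offset":[-0.2,0,-0.8],"rot":[0,0,0]},
    {"offset":[-0.2,0,-0.8],"rot":[0,0,0]}
  ]
}}

```text
time: 9.8
position: [0.524, -0.1605, 0.2748]
tool_rot: [0.997, 0.074, 0.002, 0.001]
ft_force: [7.8, -6.0, -12.7]
grip_width: 0.0307
grip_force: 41.3
```

Call:
{"name": "apply_moves", "arguments": {
  "series": [
    {"offset":[0,0,0],"rot":[0,0,0]},
    {"offset":[0,0,0],"rot":[0,0,0]},
    {"offset":[0,0,0],"rot":[0,0,0]},
    {"offset":[0,0,0],"rot":[0,0,0]}
  ],
  "hand": 0.8
}}

```text
time: 10.2
position: [0.5213, -0.1586, 0.2767]
tool_rot: [0.997, 0.074, -0.0, -0.0]
ft_force: [-0.6, 1.1, -0.7]
grip_width: 0.0551
grip_force: 0.0
```

Call:
{"name": "apply_moves", "arguments": {
  "series": [
    {"offset":[0,0,3],"rot":[0,0,0]},
    {"offset":[0,0,6],"rot":[0,0,0]},
    {"offset":[0,0,9],"rot":[0,0,8]},
    {"offset":[1,1,10],"rot":[0,0,16]},
    {"offset":[2.5,2.5,10],"rot":[0,0,24]},
    {"offset":[4,4,10],"rot":[0,0,32]},
    {"offset":[5.5,5.5,10],"rot":[0,0,40]},
    {"offset":[7,7,10],"rot":[0,0,48]},
    {"offset":[8.5,8.5,10],"rot":[0,0,56]},
    {"offset":[10.2,10.1,10],"rot":[0,0,64]},
    {"offset":[10.2,10.1,10],"rot":[0,0,72]},
    {"offset":[10.2,10.1,10],"rot":[0,0,80]},
    {"offset":[10.2,10.1,10],"rot":[0,0,86]},
    {"offset":[10.2,10.1,10],"rot":[0,0,90]},
    {"offset":[10.2,10.1,10],"rot":[0,0,90]},
    {"offset":[10.2,10.1,10],"rot":[0,0,90]}
  ]
}}

```text
time: 11.8
position: [0.6234, -0.058, 0.3766]
tool_rot: [0.653, 0.757, 0.0, -0.0]
ft_force: [0.3, -0.1, -0.2]
grip_width: 0.0695
grip_force: 0.0
```

```bash
python3 - <<'E'
from rig import get_obs, vision, nets
import cv2
o=get_obs();print(o['time'],o['position'],o['tool_rot'],o['q'])
for c in ("wrist","top","side"):
  im=vision.camera(c);cv2.imwrite(f"pics/{c}3.png",im[:,:,::-1])
  for q in ("cap","lever_ball","lever_hub"): print(c,q,[(r["conf"],r["centre"]) for r in nets.spot_point(c,q)[:1]])
E
```

```text
11.8 [ 0.62337404 -0.05801898  0.37664298] [ 6.53397310e-01  7.57015151e-01  4.57663000e-05 -1.22713475e-04] [-2.71130648e-01  4.15919527e-01  1.25310785e+00  1.88426988e-04
  1.47274816e+00 -4.17818296e-01]
wrist cap [(0.94, [0.6216, -0.0577, 0.2361])]
wrist lever_ball []
wrist lever_hub [(0.74, [0.6356, -0.1465, 0.1837])]
top cap []
top lever_ball [(0.73, [0.6302, -0.2533, 0.0029])]
top lever_hub [(0.64, [0.6363, -0.1452, 0.1841])]
side cap [(0.39, [0.6245, -0.0563, 0.2415])]
side lever_ball [(0.66, [0.5208, -0.1592, 0.2828])]
side lever_hub [(0.86, [0.6379, -0.1416, 0.184])]
```

View pics/wrist3.png

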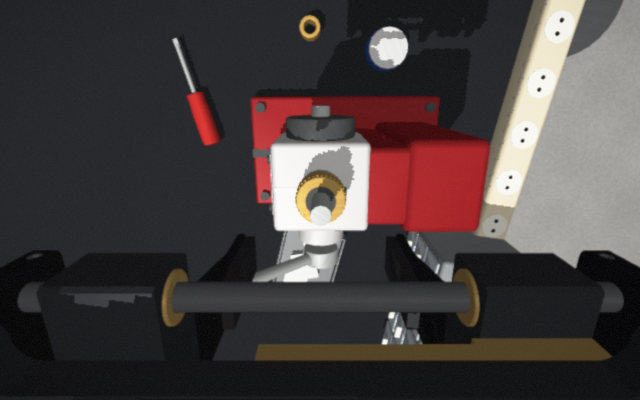

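The lever is at rest, with the side net putting the ball at (0.521,-0.159,0.283). In the wrist view the rod top is at (320,214) and the cap ring is centred near (321,197). I'll compute the axis from these.

```bash
python3 - <<'E'
import cv2,numpy as np
from rig import vision
c=vision.calibration("wrist");K,R,t=c['K'],c['R'],c['t'];C=-R.T@t
def ray(u,v,z):
    d=R.T@np.linalg.solve(K,[u,v,1]);return C+d*(z-C[2])/d[2]
im=cv2.imread("pics/wrist3.png")
h=cv2.cvtColor(im,cv2.COLOR_BGR2HSV);m=cv2.inRange(h,(12,90,90),(35,255,255));m[:160]=0;m[240:]=0;m[:,:280]=0;m[:,370:]=0
ys,xs=np.nonzero(m);print("gold box",xs.min(),xs.max(),ys.min(),ys.max())
g=cv2.cvtColor(im,cv2.COLOR_BGR2GRAY)
print("rod top",ray(320,214.5,.294)," cap ring", ray((xs.min()+xs.max())/2,198,.261))
cv2.imwrite("pics/w3c.png",cv2.resize(im[160:240,270:380],None,fx=6,fy=6,interpolation=cv2.INTER_CUBIC))
E
```

```text
gold box 295 345 173 221
rod top [ 0.62536625 -0.05948887  0.294     ]  cap ring [ 0.62507096 -0.05745114  0.261     ]
```

View pics/w3c.png

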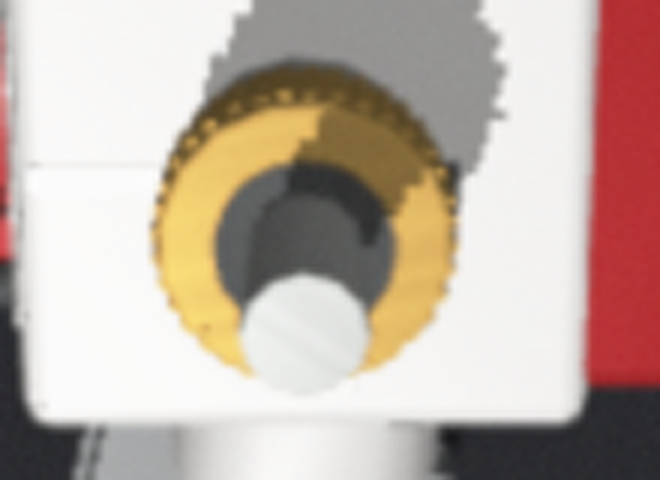

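The rod and ring centres agree on an axis of about (0.625,-0.059). I'll descend and grip the cap.

Call:
{"name": "apply_moves", "arguments": {
  "series": [
    {"offset":[0.15,-0.1,-3],"rot":[0,0,0]},
    {"offset":[0.15,-0.1,-6],"rot":[0,0,0]},
    {"offset":[0.15,-0.1,-8.5],"rot":[0,0,0]},
    {"offset":[0.15,-0.1,-10.5],"rot":[0,0,0]},
    {"offset":[0.15,-0.1,-11.6],"rot":[0,0,0]},
    {"offset":[0.15,-0.1,-12.2],"rot":[0,0,0]},
    {"offset":[0.15,-0.1,-12.4],"rot":[0,0,0]},
    {"offset":[0.15,-0.1,-12.4],"rot":[0,0,0]},
    {"offset":[0.15,-0.1,-12.4],"rot":[0,0,0]}
  ]
}}

```text
time: 13.3
position: [0.6258, -0.0594, 0.2537]
tool_rot: [0.653, 0.757, 0.0, 0.001]
ft_force: [0.0, 0.4, -0.4]
grip_width: 0.0694
grip_force: 0.0
```

Call:
{"name": "apply_moves", "arguments": {
  "series": [
    {"offset":[0,0,0],"rot":[0,0,0]},
    {"offset":[0,0,0],"rot":[0,0,0]},
    {"offset":[0,0,0],"rot":[0,0,0]},
    {"offset":[0,0,0],"rot":[0,0,0]},
    {"offset":[0,0,0],"rot":[0,0,0]},
    {"offset":[0,0,0],"rot":[0,0,0]}
  ],
  "hand": 0.2,
  "newtons": 25
}}

```text
time: 13.9
position: [0.6238, -0.0594, 0.2525]
tool_rot: [0.653, 0.758, -0.001, -0.001]
ft_force: [-4.4, -0.8, 3.8]
grip_width: 0.0403
grip_force: 25.0
```

Call:
{"name": "apply_moves", "arguments": {
  "series": [
    {"offset":[0,0,0],"rot":[0,0,-5]},
    {"offset":[0,0,-0.01],"rot":[0,0,-12]},
    {"offset":[0,0,-0.02],"rot":[0,0,-19]},
    {"offset":[0,0,-0.03],"rot":[0,0,-26]},
    {"offset":[0,0,-0.04],"rot":[0,0,-33]},
    {"offset":[0,0,-0.05],"rot":[0,0,-40]},
    {"offset":[0,0,-0.05],"rot":[0,0,-47]},
    {"offset":[0,0,-0.06],"rot":[0,0,-54]},
    {"offset":[0,0,-0.07],"rot":[0,0,-61]},
    {"offset":[0,0,-0.08],"rot":[0,0,-68]},
    {"offset":[0,0,-0.08],"rot":[0,0,-75]},
    {"offset":[0,0,-0.09],"rot":[0,0,-80]},
    {"offset":[0,0,-0.09],"rot":[0,0,-80]}
  ]
}}

```text
time: 15.2
position: [0.6239, -0.0594, 0.2516]
tool_rot: [0.987, 0.161, -0.001, -0.0]
ft_force: [-5.9, -2.0, 3.0]
grip_width: 0.0398
grip_force: 25.0
```

```bash
cat > st.py <<'E'
from rig import get_obs
from scipy.spatial.transform import Rotation as Ro
import numpy as np
o=get_obs();y=Ro.from_quat(o['tool_rot']).as_matrix()[:,1]
print(o['time'],o['position'],"ang",np.degrees(np.arctan2(y[1],y[0])),o['ft_force'],"M",o['moment'],o['grip_width'],o['grip_force'],o['q'])
E
python3 st.py
```

```text
15.2 [ 0.62390166 -0.05944819  0.25161136] ang -71.52108547399504 [-5.87838092 -1.95585475  3.01756354] M [-0.11513506  0.92380738 -0.05816598] 0.039792235083409316 24.98994410969317 [-2.72624127e-01  5.23553745e-01  1.41829475e+00 -9.87443263e-04
  1.20250214e+00  9.76009976e-01]
```

Call:
{"name": "apply_moves", "arguments": {
  "series": [
    {"offset":[0,0,0],"rot":[0,0,-4]},
    {"offset":[0,0,-0.01],"rot":[0,0,-8]},
    {"offset":[0,0,-0.01],"rot":[0,0,-12]},
    {"offset":[0,0,-0.01],"rot":[0,0,-12]}
  ]
}}

```text
time: 15.6
position: [0.6239, -0.0595, 0.2515]
tool_rot: [0.998, 0.057, -0.001, -0.0]
ft_force: [-6.2, -1.9, 3.3]
grip_width: 0.0401
grip_force: 25.0
```

```bash
python3 st.py
```

```text
15.6 [ 0.62391237 -0.05947388  0.25147666] ang -83.47494359818354 [-6.15590272 -1.87050916  3.32455412] M [-0.12466609  0.93925601 -0.02328489] 0.040123342546043606 24.989614337682724 [-2.72663769e-01  5.23695664e-01  1.41844001e+00 -9.77753403e-04
  1.20217292e+00  1.18460214e+00]
```

Call:
{"name": "apply_moves", "arguments": {
  "series": [
    {"offset":[0,0,0],"rot":[0,0,-4]},
    {"offset":[0,0,-0.01],"rot":[0,0,-8]},
    {"offset":[0,0,-0.01],"rot":[0,0,-12]},
    {"offset":[0,0,-0.01],"rot":[0,0,-12]}
  ]
}}

```text
time: 16.0
position: [0.6241, -0.0595, 0.2514]
tool_rot: [0.999, -0.047, -0.001, 0.0]
ft_force: [-5.1, -1.2, 2.7]
grip_width: 0.0402
grip_force: 25.0
```

```bash
python3 st.py
```

```text
16.0 [ 0.62407991 -0.05951283  0.25135815] ang -95.3344154663597 [-5.12988223 -1.18361228  2.67157766] M [-0.0974405   0.78997653  0.35415817] 0.04018369265112197 24.992450438439846 [-0.27245901  0.52390266  1.41841054 -0.00142717  1.20152562  1.39195815]
```

Call:
{"name": "apply_moves", "arguments": {
  "series": [
    {"offset":[0,0,0],"rot":[0,0,-3]},
    {"offset":[0,0,0],"rot":[0,0,-6]},
    {"offset":[0,0,0],"rot":[0,0,-6]},
    {"offset":[0,0,0],"rot":[0,0,-6]}
  ]
}}

```text
time: 16.4
position: [0.6259, -0.0599, 0.2514]
tool_rot: [0.995, -0.099, 0.001, 0.001]
ft_force: [0.4, -3.0, -1.8]
grip_width: 0.0402
grip_force: 25.0
```

```bash
python3 st.py
```

```text
16.4 [ 0.62593452 -0.05993849  0.25138576] ang -101.33877613269571 [ 0.4123913  -3.02231573 -1.78151982] M [-0.43923217  0.01609175  0.55603802] 0.04021780121680035 24.99881023541093 [-2.72504542e-01  5.24716649e-01  1.41677053e+00 -9.84859778e-04
  1.19784921e+00  1.49654739e+00]
```

Torque rose to 0.56 N·m and the rotation stopped near tool angle -97°, so the cap is bottomed. I'll back off 90° plus a few degrees for wind-up.

Call:
{"name": "apply_moves", "arguments": {
  "series": [
    {"offset":[0,0,0],"rot":[0,0,4]},
    {"offset":[0,0,0],"rot":[0,0,10]},
    {"offset":[0,0,0.01],"rot":[0,0,17]},
    {"offset":[0,0,0.02],"rot":[0,0,24]},
    {"offset":[0,0,0.03],"rot":[0,0,31]},
    {"offset":[0,0,0.03],"rot":[0,0,38]},
    {"offset":[0,0,0.04],"rot":[0,0,45]},
    {"offset":[0,0,0.05],"rot":[0,0,52]},
    {"offset":[0,0,0.06],"rot":[0,0,59]},
    {"offset":[0,0,0.07],"rot":[0,0,66]},
    {"offset":[0,0,0.07],"rot":[0,0,73]},
    {"offset":[0,0,0.08],"rot":[0,0,80]},
    {"offset":[0,0,0.09],"rot":[0,0,87]},
    {"offset":[0,0,0.1],"rot":[0,0,92]},
    {"offset":[0,0,0.1],"rot":[0,0,94]},
    {"offset":[0,0,0.1],"rot":[0,0,94]},
    {"offset":[0,0,0.1],"rot":[0,0,94]},
    {"offset":[0,0,0.1],"rot":[0,0,94]}
  ]
}}

```text
time: 18.2
position: [0.6241, -0.0574, 0.2523]
tool_rot: [0.752, 0.659, 0.0, -0.002]
ft_force: [-3.4, 3.7, 2.9]
grip_width: 0.0403
grip_force: 25.0
```

```bash
python3 st.py; python3 - <<'E'
from rig import vision,nets
import cv2,numpy as np
im=vision.camera("wrist")[:,:,::-1];cv2.imwrite("pics/w4.png",im)
c=cv2.resize(im[140:340,200:440],None,fx=2.5,fy=2.5)
s=vision.camera("side")[:,:,::-1];print(nets.spot_point("side","lever_ball")[:1])
s=cv2.resize(s[140:220,270:370],None,fx=6,fy=6,interpolation=cv2.INTER_CUBIC)[:,:]
cv2.imwrite("pics/w4c.png",c);cv2.imwrite("pics/s4c.png",s)
E
```

```text
18.2 [ 0.62409534 -0.05740404  0.25234012] ang -7.5385485782302 [-3.35699014  3.65473087  2.89919396] M [0.66177631 0.5353431  0.00962789] 0.04031300145005705 24.99870561528951 [-0.27110999  0.52275388  1.41757483  0.00312116  1.20460028 -0.14065509]
[{'centre': [0.5221, -0.1601, 0.2816], 'conf': 0.44}]
```

View pics/w4c.png

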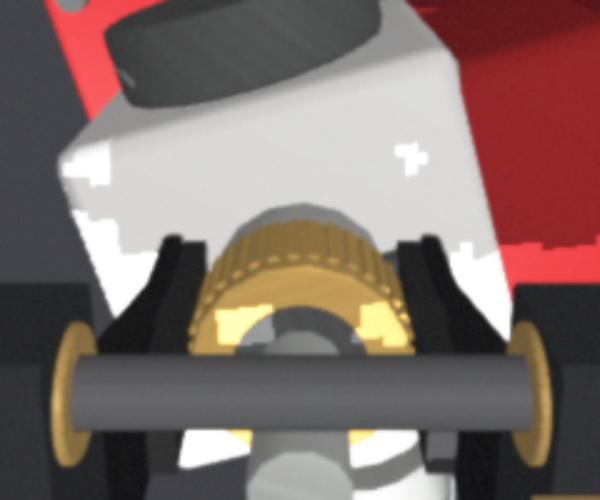

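View pics/s4c.png

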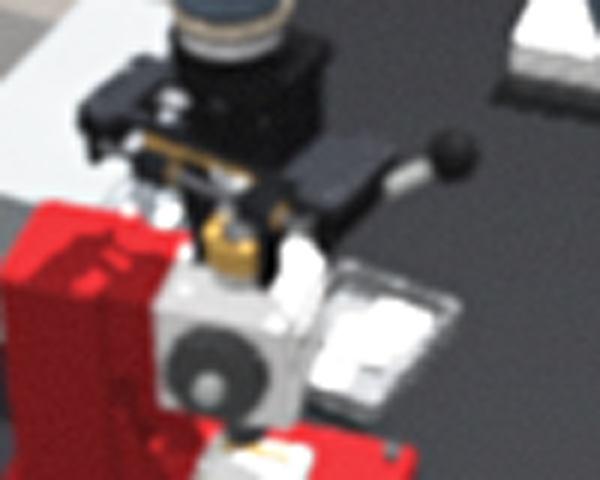

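The wrist crop shows the cap held firmly between the pads. Its white line is hidden on the lever side, as expected at a quarter turn. The side crop shows the lever up. The angles agree on a back-off of about 88–94°, so I'll settle and hand in.

Call:
{"name": "apply_moves", "arguments": {
  "series": [
    {"offset":[0,0,0],"rot":[0,0,0]},
    {"offset":[0,0,0],"rot":[0,0,0]},
    {"offset":[0,0,0],"rot":[0,0,0]}
  ]
}}

```text
time: 18.65
position: [0.6241, -0.0574, 0.2523]
tool_rot: [0.752, 0.659, 0.0, -0.002]
ft_force: [-2.8, 3.7, 2.2]
grip_width: 0.0399
grip_force: 25.0
```

```bash
python3 st.py; python3 -c "
from rig import hand_in
print(hand_in())"
```

```text
18.65 [ 0.62409643 -0.05738846  0.25231092] ang -7.5367941905246445 [-2.76527716  3.67471807  2.24070165] M [ 0.55979131  0.54581888 -0.00127365] 0.03994333712172209 24.998733289539814 [-0.27109194  0.52279068  1.41759492  0.00313701  1.20456371 -0.14067344]
the job is handed in; nothing more can be done
None
```

I handed the job in at 18.65 s but got no verdict back: the lever was pulled to its stop and eased back up to rest, and the cap was bottomed, backed off about 90° (estimated from tool angles, its white line being hidden) and is held still at 25 N.

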